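Turn the divider of the box register

ROBOT

A 6-joint arm with a two-finger parallel gripper is mounted at the origin on the work surface. World frame = base frame: x ahead of the robot, y to its left, z up, the work surface at z = 0. Lengths are in m, angles in rad, forces in N, time in s.
With the tool pointing down it reaches from about 0.225 to 0.875 m from the base axis. Payload 3.4 kg.
Tool frame: the origin (TCP) lies at the very end of the fingers, on their centre line; the grasp point (between the pads) lies 19 mm behind it; z points along the fingers, y is the line along which they close (so a half turn about z gives the same grasp; the last joint's range is limited). The gripper opens to 85 mm and grips with 20 to 120 N. Pads are 22 mm wide; open, the fingers measure 114 mm over their backs; the gripper's body (76 mm by 85 mm) begins 54 mm behind the grasp point. The pads swing forward as they close: fully open they stand 13 mm farther back than shut.
Start: joints at [-1.407, 0.276, 1.505, -0, 1.361, -0.121], TCP at [0.162, -0.552, 0.195] pointing down, gripper open.
Joint ranges: [-2.89, 2.89], [-0.75, 2.08], [0.22, 2.7], [-1.18, 4.32], [0.11, 2.71], [-2.7, 2.7]. Speed limits (rad/s): [2.57, 2.57, 3.14, 3.14, 3.14, 3.14].

INTERFACE

Orientations are given as a unit quaternion [w, x, y, z].
In Python, from rig import readout, vision, manip gives the robot as it stands.
- The arm moves only by the shell command python3 -m handwheel 'ROWS' [FORCE]. ROWS is JSON, a list of rows, each a list of 3 entries, a list of its own where there are three numbers: the shift along the tool's x, y, z in mm, then the turn, a rotation vector about the tool's x, y, z in units of 6 degrees (1.0 is 6 degrees), then the closure, from -1 (fully open) to 1 (shut), so that 0 is half open. A call has 1 to 20 rows; each row shifts and turns the commanded pose from where the row before left it, along the tool's axes as they then stand; what a row does not reach is not made up. A row lasts 1/8 s, in which the tool goes at most 62.5 mm and 10.7 degrees, less where a joint would pass 70% of its speed; a pose out of reach is approached as far as the arm can. A call is refused whole if a number of a shift passes 62.5 or a number of a turn 1, either way. A call with a gripper value outside its range is refused whole. The fingers move at their own pace and stop on an object; FORCE is the grip in N (left out, the last holds). Time passes only in rows, so rows that do not move let the fingers close. It gives the time, the measured TCP pose, the force, the opening and the grip force at its end, in the units of the state.
- readout.get_state(): the state, without advancing time (a new reading comes with each control period).
- vision.get_image(name): name is "scene" or "top" or "wrist"; returns the picture (480x640x3 uint8, blue, green, red); there is no depth.
- vision.camera_params(name): a dict with "intrinsics" (3x3 intrinsics, pixels), "rvec" (rotation vector, rad) and "tvec" (3), from world to camera coordinates, as OpenCV has them; the wrist camera has in their place "hand_eye" (4x4, takes a point from camera to tool coordinates, whose origin is the TCP and whose axes are the flange's). Camera axes: x right, y down, z forward; pixel columns grow to the right and rows downward; lengths in m; the calibration is good to about 2 mm. A picture is of the moment at which its call begins: read the wrist's pose just before it. camera_params takes no time and is no camera call.
- manip.sign_off(): hands the job in; it is judged then, once.
The state is a dict: "clock": time; "qpos": joint angles; "qd": joint speeds; "effort": joint torques, N m; "position": TCP position; "ee_rot": TCP orientation; "contact_force": force on the tool from outside, world axes, zero at the start; "moment": the same for the moment, N m; "width": finger opening in m; "gripper_force": force on a finger pad.
Only numpy, scipy, OpenCV 4.12 (cv2) and the standard library are available. Lean on these libraries where they do the work, as an engineer would, in place of code of your own. Each camera call takes 0.05 s, during which the arm holds its last target. There are 200 camera calls.

TASK

Turn the grey divider leaf of the open ring binder over its spine, pushing it with the fingertips and never pinching it, until it lies flat on the pages of the other side. Do not lift or drag the binder, and leave the tape roll, mug, carton and stapler where they are.

Things in the scene. Friction and masses are not known exactly. Their poses are not given: they have to be found in the camera images.
- binder: Black ring binder lying open, loose but heavy (2.2 kg). Origin: centre of its underside; x along the spine, y to the side where the leaf starts, z up. Covers 4 mm thick, 225 mm along x, out to 202 mm either side in y. On each a pile of white pages, 205 mm along x, 10 to 130 mm off the spine in y, its top 46 mm above the table. Three small rings on the spine, to 61 mm high.
- hinge (a point): The leaf's hinge line at its middle: on the binder's z axis, 50 mm above the binder's underside. Axes as the binder's; the leaf turns about x.
- leaf (a joint): Angle of the leaf, rad: 0 = flat on the pages of the binder's +y side, 1.57 = upright, 3.14 = flat on the pages of the -y side (the stop). It starts partly raised, 0.05 to 0.7. The hinge is stiff (about 0.16 N m): the leaf stays at whatever angle it is left and does not fall; about 1 to 3 N at its free edge turns it.
- tab_edge (a point): Middle of the free edge of the leaf's tab, 170 mm from the hinge line, half-way through the thickness; turns with the leaf. The leaf is a rigid grey plate 4 mm thick, 205 mm along the spine, reaching 150 mm from the hinge; in the middle of its free edge a tab 90 mm wide reaches on to 170 mm.
- face_a: The face of the leaf that looks up at the start (thin plate, cut 3 mm short at the rim). Its origin lies on the hinge line; y points to the free edge.
- face_b: The face of the leaf that looks down at the start and up at the end; origin on the hinge line, y to the free edge. Lying flat, the leaf overhangs the pages by 20 mm and the tab by 40 mm, with 44 mm of free height between tab and cover, so a shut pair of fingertips tilted about 45 degrees fits under the tab from outside.
- tape: Loose cardboard-brown tape roll lying flat, 96 mm across, 48 mm high; origin under its centre. To be left alone.
- mug: Loose white mug, 78 mm across, 88 mm high; origin under its centre. To be left alone.
- carton: Loose small carton, 85 x 85 x 62 mm; origin under its centre. To be left alone.
- stapler: Loose black stapler, 36 x 135 x 55 mm, long along its y; origin under its centre. To be left alone.

How it is judged:
By the outcome, as a careful person would: the job done as asked, in the order asked, and still so for the second after the job is handed in, with the robot touching nothing.
It also fails if it takes over 48 s, if anything falls off the work surface, if the arm or the gripper's body presses on something with over 40 N, if the wrist force passes 120 N, or if a joint passes its speed limit or range.

## Working session

There is one attempt and no reset: what is moved stays moved. The work goes in short steps, Python scripts to look and compute and a shell command to move; the robot and the scene stay as the last step left them, time stands still between calls to the robot, and variables do not carry over. Pictures are saved under pics/ and viewed, at most 10 in all, crops included, and the job is handed in when it is done.

```bash
mkdir -p pics; python3 - <<'E'
from rig import readout, vision
import cv2
for n in("top","scene"):
    cv2.imwrite(f"pics/{n}0.png",vision.get_image(n)); p=vision.camera_params(n); print(n,p)
s=readout.get_state(); print(s)
E
```

```text
top {'intrinsics': array([[587.53042943,   0.        , 321.12480797],
       [  0.        , 587.53042943, 244.45151437],
       [  0.        ,   0.        ,   1.        ]]), 'rvec': array([ 2.24089219, -1.96055869,  0.20887814]), 'tvec': array([-0.07698631,  0.60588389,  0.88526357])}
scene {'intrinsics': array([[569.26921468,   0.        , 321.95749361],
       [  0.        , 569.26921468, 245.33558506],
       [  0.        ,   0.        ,   1.        ]]), 'rvec': array([ 1.82503391,  1.86965122, -0.63262706]), 'tvec': array([ 0.01842499, -0.45970528,  1.60672415])}
{'clock': 0.1, 'qpos': array([-1.40699099e+00,  2.76556174e-01,  1.50600573e+00,  2.17870907e-05,
        1.36070438e+00, -1.20978998e-01]), 'qd': array([ 1.25341383e-03, -2.98297939e-04, -4.45985159e-03,  3.85195194e-04,
        8.83846749e-04, -5.35303801e-05]), 'effort': array([ 1.77112452e-03, -4.17700660e+01, -2.46404260e+01, -2.14236111e-04,
        5.84075548e-03, -3.21942579e-06]), 'position': array([ 0.16147427, -0.55130999,  0.19371266]), 'ee_rot': array([-8.36850984e-04,  9.89879330e-01,  1.41909168e-01, -7.26781837e-06]), 'contact_force': array([ 0.31515551, -1.01454167,  0.37823817]), 'moment': array([ 0.02369071, -0.019367  ,  0.08144614]), 'gripper_force': 0.0, 'width': 0.08524385009499266}
```

View pics/top0.png

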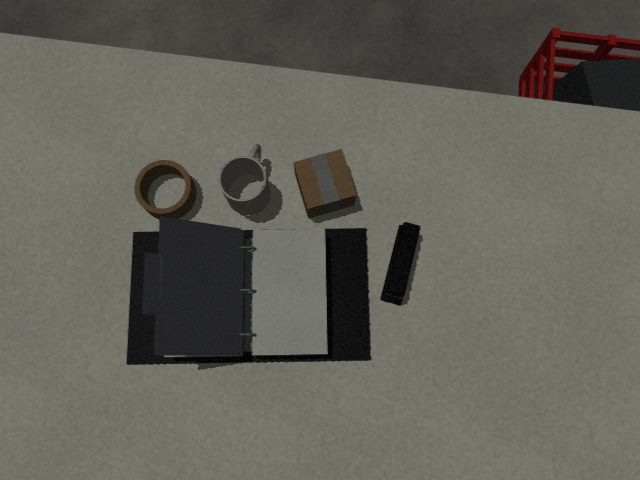

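View pics/scene0.png

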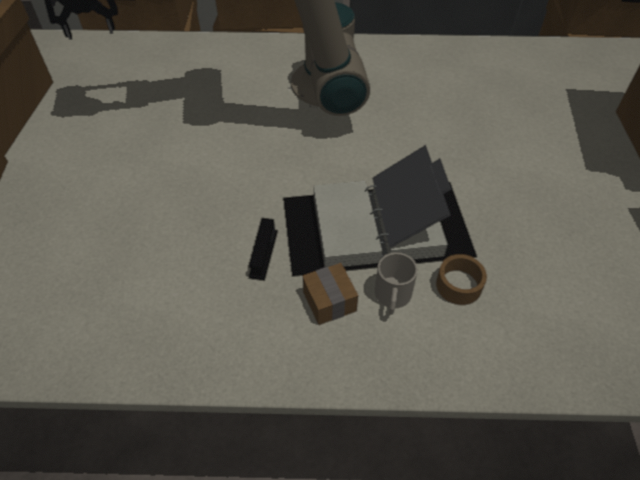

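The top view shows the binder with cover corners near (133,233), (367,229), (370,359) and (127,363). The leaf is on the image left, raised, with its tab at about (143–160, 253–315). In the scene view the leaf's free corners are near (428,149) and (449,212). The mug, tape and carton sit beyond the binder's far end.

```bash
cat > h.py <<'E'
import numpy as np, cv2
from rig import readout, vision
from scipy.spatial.transform import Rotation as R
def ray(n,u,v):
    p=vision.camera_params(n);Rm=cv2.Rodrigues(p['rvec'])[0];K=p['intrinsics']
    c=-Rm.T@p['tvec'];d=Rm.T@np.linalg.solve(K,[u,v,1.]);return c,d/np.linalg.norm(d)
def onz(n,uv,z):
    c,d=ray(n,*uv);return c+d*(z-c[2])/d[2]
def tri(a,b):
    c1,d1=ray("top",*a);c2,d2=ray("scene",*b)
    s=np.linalg.lstsq(np.c_[d1,-d2],c2-c1,rcond=None)[0]
    p,q=c1+s[0]*d1,c2+s[1]*d2;return (p+q)/2,np.linalg.norm(p-q)
def proj(n,P):
    p=vision.camera_params(n);return cv2.projectPoints(np.atleast_2d(np.array(P,float)),p['rvec'],p['tvec'],p['intrinsics'],None)[0][:,0]
E
python3 - <<'E'
from h import *
np.set_printoptions(precision=3,suppress=True)
C=[onz("top",p,.004) for p in[(133,233),(367,229),(370,359),(127,363)]]
C=np.array(C);print(C, C.mean(0))
print("sides",[np.linalg.norm(C[i]-C[(i+1)%4]) for i in range(4)])
for a,b in [((160,219),(449,212)),((155,355),(428,149))]: print(tri(a,b))
for n,p,z in[("tape",(164,188),.048),("mug",(243,178),.088),("mughandle",(257,147),.05),("carton",(322,177),.062)]: print(n,onz("top",p,z))
# pages corners
P=[onz("top",p,.046) for p in[(326,229),(327,354),(252,354),(252,230)]];print(np.array(P))
E
```

```text
[[ 0.6    0.33   0.004]
 [ 0.661 -0.069  0.004]
 [ 0.442 -0.1    0.004]
 [ 0.383  0.296  0.004]] [0.522 0.114 0.004]
sides [np.float64(0.4041555695479735), np.float64(0.22077746160349515), np.float64(0.40069922803947666), np.float64(0.22002891943689212)]
(array([0.6  , 0.246, 0.144]), np.float64(0.0014126268784461712))
(array([0.403, 0.222, 0.126]), np.float64(0.006073508523274421))
tape [0.675 0.279 0.048]
mug [0.697 0.143 0.088]
mughandle [0.767 0.135 0.05 ]
carton [0.725 0.018 0.062]
[[ 0.642  0.     0.046]
 [ 0.44  -0.028  0.046]
 [ 0.424  0.09   0.046]
 [ 0.624  0.121  0.046]]
```

```bash
cat >> h.py <<'E'
O=np.array([.522,.114,0]);yb=np.array([-.149,.989,0]);yb/=np.linalg.norm(yb);xb=np.cross(yb,[0,0,1])
def orient(e):  # e deg: elevation of the fingers' back direction, 90=tool down
    e=np.radians(e);z=-(np.cos(e)*yb+np.sin(e)*np.array([0,0,1]));return R.from_matrix(np.c_[xb,np.cross(z,xb),z])
def W(y,z,x=0): return O+x*xb+y*yb+np.array([0,0,z])
def tcp(th,e,rc=.15,push=0): # leaf deg
    t,e=np.radians([th,e]);n=np.array([-np.sin(e),np.cos(e)]);m=np.array([np.sin(t),-np.cos(t)])
    s=.0145*np.sign(np.cos(t-e)) if abs(np.cos(t-e))>.05 else 0
    return rc*np.array([np.cos(t),np.sin(t)])+(.002-push)*m+[0,.05]-s*n
def cur():
    s=readout.get_state();return s['position'],R.from_quat(s['ee_rot'],scalar_first=True),s
def legs(P):  # list of (pos,rot): shift in mm in current tool axes, turn in 6deg units
    p,r,s=cur();np.set_printoptions(precision=1,suppress=True)
    for q,o in P:
        d=r.inv().apply(q-p)*1000;w=np.degrees((r.inv()*o).as_rotvec())/6
        print("shift",d,"turn",w);p,r=q,o
E
python3 - <<'E'
from h import *
p,r,s=cur()
A=W(.27,.33)
legs([(p+[0,0,.12],r),(np.array([A[0],A[1],p[2]+.12]),orient(90)),(A,orient(30)),(W(.24,.115),orient(30))]);print(A)
E
```

```text
shift [   0.    -0.2 -120. ] turn [0. 0. 0.]
shift [ 569.3 -804.8    1.5] turn [-0.  -0.   1.3]
shift [ -0.    0.  -16.3] turn [-10.  -0.   0.]
shift [  -0.  -171.2  133.5] turn [0. 0. 0.]
[0.5 0.4 0.3]
```

```bash
python3 -m handwheel '[[[0,0,-60],[0,0,0],1],[[0,0,-60],[0,0,0],1],[[35,-50,0],[0,0,0],1],[[35,-50,0],[0,0,0],1],[[35,-50,0],[0,0,0],1],[[35,-50,0],[0,0,0],1],[[35,-50,0],[0,0,0],1],[[35,-50,0],[0,0,0],1],[[35,-50,0],[0,0,0],1],[[35,-50,0],[0,0,0],1],[[35,-50,0],[0,0,0],1],[[35,-50,0],[0,0,0],1],[[35,-50,0],[0,0,0],1],[[35,-50,0],[0,0,0],1],[[35,-50,0],[0,0,0],1],[[35,-50,0],[0,0,0],1],[[35,-50,0],[0,0,0],1],[[35,-50,0],[0,0,0],1],[[0,0,0],[0,0,0.65],1],[[0,0,0],[0,0,0.65],1]]'
python3 - <<'E'
from h import *
p,r,s=cur()
legs([(W(.27,.32),orient(90)),(W(.27,.32),orient(30)),(W(.24,.115),orient(30))])
E
```

```text
clock: 2.6
position: [0.474, 0.3742, 0.3129]
ee_rot: [0.001, 0.997, 0.074, -0.001]
contact_force: [-0.3, -1.0, 0.6]
width: -0.0002
gripper_force: 0.0
shift [ 8.7 -5.6 -7.1] turn [ 0.  0. -0.]
shift [0. 0. 0.] turn [-10.  -0.   0.]
shift [  -0.  -162.5  128.5] turn [0. 0. 0.]
```

```bash
python3 -m handwheel '[[[9,-6,-7],[0,0,0],1],[[0,0,0],[-1,0,0],1],[[0,0,0],[-1,0,0],1],[[0,0,0],[-1,0,0],1],[[0,0,0],[-1,0,0],1],[[0,0,0],[-1,0,0],1],[[0,0,0],[-1,0,0],1],[[0,0,0],[-1,0,0],1],[[0,0,0],[-1,0,0],1],[[0,0,0],[-1,0,0],1],[[0,0,0],[-1,0,0],1],[[0,0,0],[0,0,0],1]]'
python3 - <<'E'
from h import *
p,r,s=cur();print(s['qpos'].round(2))
legs([(W(.27,.32),orient(30)),(W(.24,.115),orient(30))])
im=vision.get_image("wrist");cv2.imwrite("pics/w1.png",im);cv2.imwrite("pics/s1.png",vision.get_image("scene"))
E
```

```text
clock: 4.1
position: [0.4819, 0.3815, 0.3177]
ee_rot: [0.5, 0.863, 0.066, 0.035]
contact_force: [-0.4, -0.1, -0.2]
width: 0.0004
gripper_force: 0.0
[ 0.95  0.74  0.89 -0.85  2.21  2.1 ]
shift [-0.2  2.3 -0.7] turn [0.  0.  0.1]
shift [  -0.  -162.5  128.5] turn [0. 0. 0.]
```

View pics/s1.png

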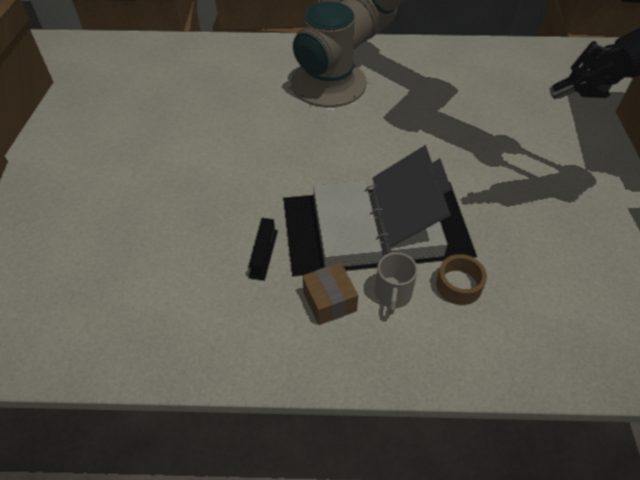

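View pics/w1.png

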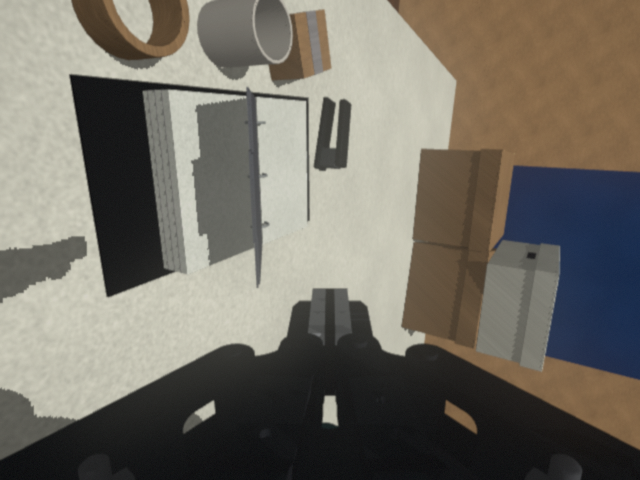

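The tool is tilted with the fingers shut at scene (560,90), clear of everything. The wrist view sees the leaf almost edge-on at column ~255, so the camera lies almost in the leaf's plane.

```bash
python3 - <<'E'
from h import *
p,r,s=cur();H=vision.camera_params("wrist")["hand_eye"]
c=r.apply(H[:3,3])+p-O;print("leaf angle deg",np.degrees(np.arctan2(c[2]-.05,c@yb)))
for th,e in((35,30),(38,30)): print(th,tcp(th,e))
P=[(W(.24,.11),orient(30)),(W(.15,.11),orient(30))]
legs(P)
E
```

```text
leaf angle deg 40.28918315357823
35 [0.13126996 0.12184079]
38 [0.12668294 0.12821583]
shift [  -0.4 -168.   131.3] turn [-0.  0. -0.]
shift [ 0.  45.  77.9] turn [0. 0. 0.]
```

```bash
python3 -m handwheel '[[[0,-42,33],[0,0,0],1],[[0,-42,33],[0,0,0],1],[[0,-42,33],[0,0,0],1],[[0,-42,32],[0,0,0],1],[[0,11,20],[0,0,0],1],[[0,11,20],[0,0,0],1],[[0,11,19],[0,0,0],1],[[0,11,19],[0,0,0],1],[[0,0,0],[0,0,0],1]]'
python3 - <<'E'
from h import *
p,r,s=cur();print((p-O)@xb,(p-O)@yb,p[2])
P=[]
for th,e in((34,30),(40,32),(46,34),(52,36),(58,38),(64,40),(70,42),(76,44),(82,46),(88,48),(94,50)):
    P.append((W(*tcp(th,e,.15)),orient(e)))
legs(P)
E
```

```text
clock: 5.32
position: [0.5005, 0.2616, 0.1114]
ee_rot: [0.497, 0.864, 0.062, 0.038]
contact_force: [0.5, 0.6, 0.2]
width: 0.0002
gripper_force: 0.0
0.0006830855707257912 0.14913774984992254 0.11144056157768302
shift [-0.6 15.4 10.1] turn [-0.  0. -0.]
shift [-0.  15.6  1.2] turn [0.3 0.  0. ]
shift [ 0.  15.5  2.3] turn [ 0.3 -0.   0. ]
shift [-0.  15.2  3.4] turn [ 0.3  0.  -0. ]
shift [ 0.  14.9  4.4] turn [ 0.3 -0.  -0. ]
shift [-0.  14.5  5.4] turn [0.3 0.  0. ]
shift [-0.  14.1  6.4] turn [ 0.3 -0.   0. ]
shift [-0.  13.6  7.4] turn [ 0.3  0.  -0. ]
shift [ 0.  13.   8.3] turn [0.3 0.  0. ]
shift [-0.  12.3  9.2] turn [ 0.3 -0.   0. ]
shift [ 0.  11.6 10. ] turn [0.3 0.  0. ]
```

```bash
python3 -m handwheel '[[[0,8,5],[0,0,0],1],[[0,8,5],[0,0,0],1],[[0,8,0.6],[0.17,0,0],1],[[0,8,0.6],[0.17,0,0],1],[[0,8,1],[0.17,0,0],1],[[0,8,1],[0.17,0,0],1],[[0,8,2],[0.17,0,0],1],[[0,8,2],[0.17,0,0],1],[[0,8,2],[0.17,0,0],1],[[0,7,2],[0.17,0,0],1],[[0,7,3],[0.17,0,0],1],[[0,7,3],[0.17,0,0],1],[[0,0,0],[0,0,0],1]]'
python3 - <<'E'
from h import *
p,r,s=cur();print((p-O)@xb,(p-O)@yb,p[2])
P=[]
for th,e in((64,40),(70,42),(76,44),(82,46),(88,48),(94,50),(100,52),(106,54),(112,56),(118,58),(124,60)):
    P.append((W(*tcp(th,e,.15)),orient(e)))
legs(P)
cv2.imwrite("pics/s2.png",vision.get_image("scene")[60:360,200:600])
E
```

```text
clock: 6.95
position: [0.511, 0.1889, 0.1725]
ee_rot: [0.42, 0.905, 0.067, 0.032]
contact_force: [-0.2, 0.6, -0.2]
width: -0.0002
gripper_force: 0.0
0.00026855042946811623 0.07567380275300625 0.17247613473425447
shift [-0.3 -0.5 -1.1] turn [-0.  0. -0.]
shift [-0.  14.1  6.4] turn [ 0.3 -0.   0. ]
shift [-0.  13.6  7.4] turn [ 0.3  0.  -0. ]
shift [ 0.  13.   8.3] turn [0.3 0.  0. ]
shift [-0.  12.3  9.2] turn [ 0.3 -0.   0. ]
shift [ 0.  11.6 10. ] turn [0.3 0.  0. ]
shift [-0.  10.9 10.8] turn [ 0.3  0.  -0. ]
shift [ 0.  10.1 11.6] turn [0.3 0.  0. ]
shift [ 0.   9.2 12.2] turn [ 0.3  0.  -0. ]
shift [-0.   8.3 12.8] turn [ 0.3 -0.   0. ]
shift [ 0.   7.3 13.4] turn [0.3 0.  0. ]
```

View pics/s2.png

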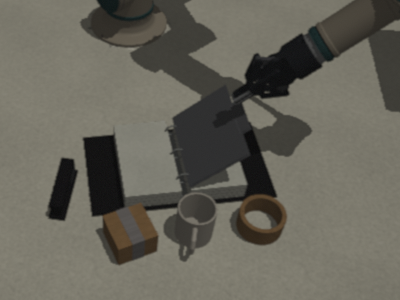

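The crop suggests the leaf hasn't moved: its corners are still near (228,87) and (250,153). The fingertip at (235,100) appears in front of it. I'll check from close up.

```bash
python3 - <<'E'
from h import *
p,r,s=cur();print(proj("scene",[p]),proj("top",[p]))
a=vision.get_image("scene")[130:280,350:500];b=vision.get_image("top")[200:380,110:290]
a=cv2.resize(a,(400,400),interpolation=2);b=cv2.resize(b,(400,400),interpolation=2)
im=np.hstack([a,b]);cv2.imwrite("pics/z3.png",np.clip(im*1.8,0,255).astype(np.uint8))
for th in(25,30,35,40,60,64): 
    t=np.radians(th);print(th,proj("scene",[W(d*np.cos(t),.05+d*np.sin(t),x) for x,d in((.1025,.15),(-.1025,.15),(0,.17))]).round().tolist(),proj("top",[W(d*np.cos(t),.05+d*np.sin(t),x) for x,d in((.1025,.15),(-.1025,.15),(0,.17))]).round().tolist())
E
```

```text
[[418.27633982 169.00963965]] [[181.63156958 280.05955338]]
25 [[455.0, 223.0], [430.0, 153.0], [451.0, 183.0]] [[154.0, 221.0], [148.0, 356.0], [137.0, 286.0]]
30 [[453.0, 220.0], [429.0, 149.0], [449.0, 179.0]] [[156.0, 219.0], [150.0, 356.0], [139.0, 285.0]]
35 [[451.0, 216.0], [426.0, 146.0], [446.0, 175.0]] [[158.0, 217.0], [152.0, 355.0], [142.0, 283.0]]
40 [[448.0, 213.0], [423.0, 143.0], [443.0, 171.0]] [[162.0, 215.0], [156.0, 355.0], [146.0, 282.0]]
60 [[430.0, 204.0], [407.0, 132.0], [424.0, 159.0]] [[183.0, 208.0], [179.0, 354.0], [171.0, 278.0]]
64 [[426.0, 203.0], [403.0, 131.0], [420.0, 158.0]] [[189.0, 207.0], [185.0, 354.0], [178.0, 277.0]]
```

View pics/z3.png

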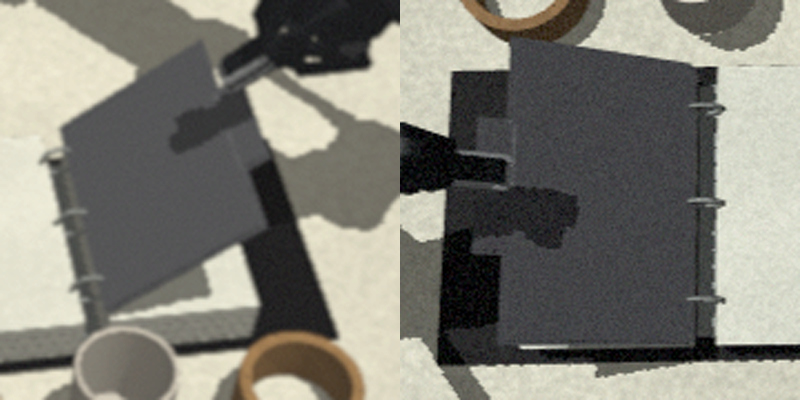

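```bash
python3 - <<'E'
from h import *
z=orient(30).apply([0,0,1]);q=np.array([.4819,.3815,.3177])
print(proj("scene",[q,q-.033*z]).round())
p,r,s=cur();z=r.apply([0,0,1])
print([[proj(n,[p-k*z]).round().tolist()[0] for k in(0,.02,.035,.07)] for n in("scene","top")])
print(tri((160,276),(433,162)))
a=cv2.imread("pics/s1.png");b=vision.get_image("scene");t=vision.get_image("top");t0=cv2.imread("pics/top0.png")
d=lambda x,y:cv2.absdiff(x,y).max(2)
A=d(a,b)[130:280,350:500];B=d(t0,t)[200:380,110:290]
f=lambda x:cv2.applyColorMap(np.clip(cv2.resize(x,(400,400))*5.,0,255).astype(np.uint8),2)
cv2.imwrite("pics/d4.png",np.hstack([f(A),f(B)]))
E
```

```text
[[531. 104.]
 [549.  95.]]
[[[418.0, 169.0], [427.0, 164.0], [433.0, 160.0], [448.0, 150.0]], [[181.0, 280.0], [168.0, 279.0], [158.0, 278.0], [134.0, 276.0]]]
(array([0.51020354, 0.21555894, 0.19138836]), np.float64(0.001293885596712838))
```

View pics/d4.png

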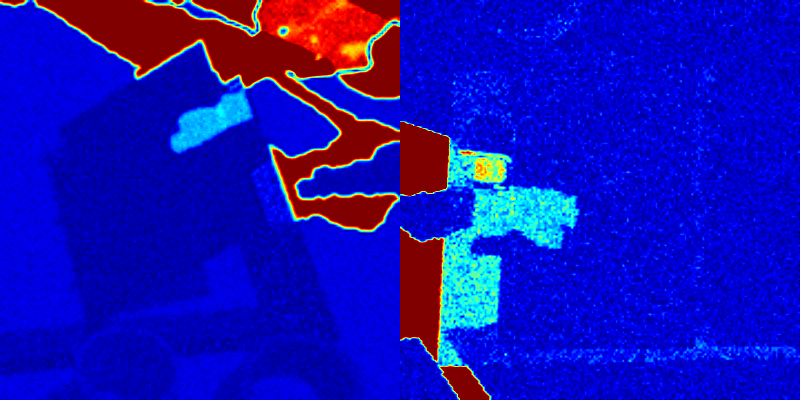

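```bash
python3 - <<'E'
from h import *
q=np.array([.16147,-.5513,.1937])
for d in([0,0,0],[0,0,.013],[0,0,.046],[0,.027,.032]): print(d,proj("scene",[q+d]).round())
H=vision.camera_params("wrist");K=H["intrinsics"];M=np.linalg.inv(H["hand_eye"])
for k in(0,.02,.035,.05): 
    c=M@[0,0,-k,1];u=K@c[:3];print("wrist",k,(u/u[2])[:2].round())
im=cv2.imread("pics/scene0.png")[0:60,30:140];cv2.imwrite("pics/f5.png",cv2.resize(im,(770,420),interpolation=2)*2)
E
```

```text
[0, 0, 0] [[98. 53.]]
[0, 0, 0.013] [[96. 48.]]
[0, 0, 0.046] [[92. 36.]]
[0, 0.027, 0.032] [[105.  41.]]
wrist 0 [331. 276.]
wrist 0.02 [331. 293.]
wrist 0.035 [331. 309.]
wrist 0.05 [331. 327.]
```

View pics/f5.png

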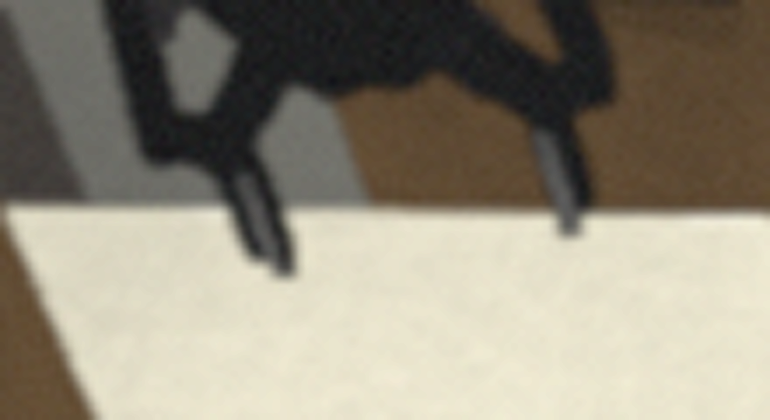

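The fingertip seen in the scene and top views lies about 33 mm behind the reported TCP along tool z. That holds in two different orientations, so it is a tool-length offset, and the tip passed above the leaf without touching it. I'll plan with the true tip, back out, and re-enter under the leaf.

```bash
cat >> h.py <<'E'
T=.033
def legs(P):
    p,r,s=cur();np.set_printoptions(precision=1,suppress=True);t=p-T*r.as_matrix()[:,2]-O
    print("tip x,y,z mm",np.array([t@xb,t@yb,t[2]])*1000)
    for q,o in P:
        q=q+T*o.as_matrix()[:,2];d=r.inv().apply(q-p)*1000;w=np.degrees((r.inv()*o).as_rotvec())/6
        print("shift",d,"turn",w);p,r=q,o
E
python3 - <<'E'
from h import *
# check wrist image w1 against reported / corrected pose
H=vision.camera_params("wrist");K=H["intrinsics"];o=orient(30).as_matrix()
for k in(0,.033):
    B=np.eye(4);B[:3,:3]=o;B[:3,3]=np.array([.4819,.3815,.3177])-k*o[:,2]
    M=np.linalg.inv(B@H["hand_eye"])
    print(k,[((lambda u:(u/u[2])[:2].round())(K@(M@np.r_[W(y,.004,x),1])[:3])).tolist() for x,y in((.1125,.202),(-.1125,.202),(.1125,-.202))])
e=orient(30)
legs([(W(.25,.22),orient(40)),(W(.25,.10),e),(W(.145,.10),e),(W(*tcp(34,30,.15)),e)])
E
```

```text
0 [[76.0, 77.0], [113.0, 298.0], [310.0, 98.0]]
0.033 [[96.0, 80.0], [128.0, 286.0], [311.0, 99.0]]
tip x,y,z mm [  0.2 101.9 192.6]
shift [  -0.2  -74.6 -130.8] turn [-0.  0.  0.]
shift [  0.  -86.2  76.6] turn [-1.7 -0.  -0. ]
shift [-0.  52.5 90.9] turn [0. 0. 0.]
shift [ 0.  23.2  0.8] turn [0. 0. 0.]
```

```bash
python3 -m handwheel '[[[0,-25,-44],[0,0,0],1],[[0,-25,-44],[0,0,0],1],[[0,-25,-43],[0,0,0],1],[[0,-43,38],[-0.85,0,0],1],[[0,-50,32],[-0.85,0,0],1],[[0,17,30],[0,0,0],1],[[0,17,30],[0,0,0],1],[[0,17,30],[0,0,0],1],[[0,0,0],[0,0,0],1]]'
python3 - <<'E'
from h import *
print(cur()[2]['contact_force'])
P=[(W(.145,.10),orient(30))]
for th,e in((34,30),(40,32),(46,34),(52,36),(58,38),(64,40)): P.append((W(*tcp(th,e,.15)),orient(e)))
legs(P)
a=vision.get_image("scene")[130:280,350:500];b=vision.get_image("top")[200:380,110:290]
a=cv2.resize(a,(400,400),interpolation=2);b=cv2.resize(b,(400,400),interpolation=2)
cv2.imwrite("pics/z6.png",np.clip(np.hstack([a,b])*1.8,0,255).astype(np.uint8))
E
```

```text
clock: 8.32
position: [0.5036, 0.2334, 0.0813]
ee_rot: [0.5, 0.863, 0.064, 0.036]
contact_force: [0.7, 1.2, 0.2]
width: -0.0001
gripper_force: 0.0
[0.73989656 1.15875282 0.1918499 ]
tip x,y,z mm [ -0.3 149.4  97.7]
shift [0.4 4.1 2.7] turn [0. 0. 0.]
shift [ 0.  23.2  0.8] turn [0. 0. 0.]
shift [-0.  14.5  1.2] turn [0.3 0.  0. ]
shift [ 0.  14.3  2.3] turn [ 0.3 -0.   0. ]
shift [-0.  14.1  3.3] turn [ 0.3  0.  -0. ]
shift [ 0.  13.8  4.4] turn [ 0.3 -0.  -0. ]
shift [ 0.  13.4  5.4] turn [0.3 0.  0. ]
```

View pics/z6.png

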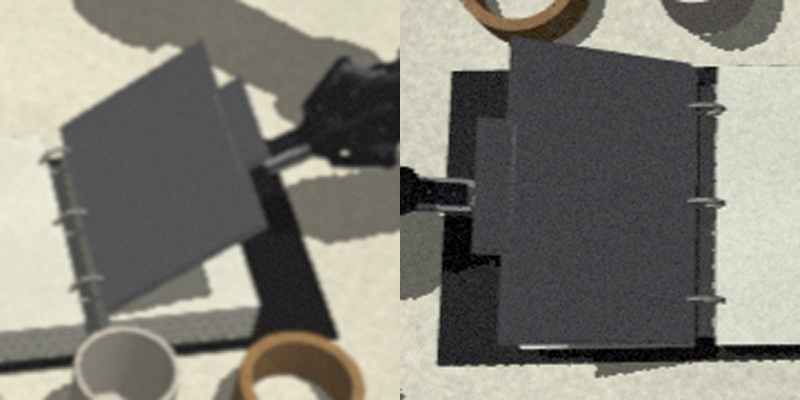

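The finger is now just slipping under the tab: the tip disappears at the tab edge at (473,193) in the right half. I'll go a little deeper, then push up.

```bash
python3 -m handwheel '[[[0,6,10],[0,0,0],1],[[0,10,0],[0,0,0],1],[[0,9,0],[0,0,0],1],[[0,7,0.6],[0.17,0,0],1],[[0,7,0.6],[0.17,0,0],1],[[0,7,1],[0.17,0,0],1],[[0,7,1],[0.17,0,0],1],[[0,7,2],[0.17,0,0],1],[[0,7,2],[0.17,0,0],1],[[0,7,2],[0.17,0,0],1],[[0,7,2],[0.17,0,0],1],[[0,0,0],[0,0,0],1]]'
python3 - <<'E'
from h import *
print(cur()[2]['contact_force'])
legs([(W(*tcp(th,e,.15)),orient(e)) for th,e in((58,38),(64,40),(70,42),(76,44),(82,46),(88,48),(94,50),(100,52),(106,54),(112,56),(118,58),(124,60))])
a=vision.get_image("scene")[130:280,350:500];b=vision.get_image("top")[200:380,110:290]
a=cv2.resize(a,(400,400),interpolation=2);b=cv2.resize(b,(400,400),interpolation=2)
cv2.imwrite("pics/z7.png",np.clip(np.hstack([a,b])*1.8,0,255).astype(np.uint8))
E
```

```text
clock: 9.93
position: [0.5131, 0.1737, 0.1393]
ee_rot: [0.436, 0.897, 0.066, 0.033]
contact_force: [0.0, -0.1, 0.3]
width: 0.0002
gripper_force: 0.0
[ 0.03932898 -0.112003    0.30454393]
tip x,y,z mm [  0.1  86.3 159.7]
shift [-0.1  1.7 -6.1] turn [-0.  0. -0.]
shift [ 0.  13.4  5.4] turn [0.3 0.  0. ]
shift [-0.  12.9  6.4] turn [ 0.3 -0.   0. ]
shift [-0.  12.4  7.4] turn [ 0.3  0.  -0. ]
shift [ 0.  11.8  8.3] turn [0.3 0.  0. ]
shift [-0.  11.2  9.2] turn [ 0.3 -0.   0. ]
shift [ 0.  10.5 10. ] turn [0.3 0.  0. ]
shift [-0.   9.7 10.8] turn [ 0.3  0.  -0. ]
shift [-0.   8.9 11.5] turn [0.3 0.  0. ]
shift [ 0.   8.  12.2] turn [ 0.3  0.  -0. ]
shift [-0.   7.1 12.8] turn [ 0.3 -0.   0. ]
shift [ 0.   6.2 13.4] turn [0.3 0.  0. ]
```

View pics/z7.png

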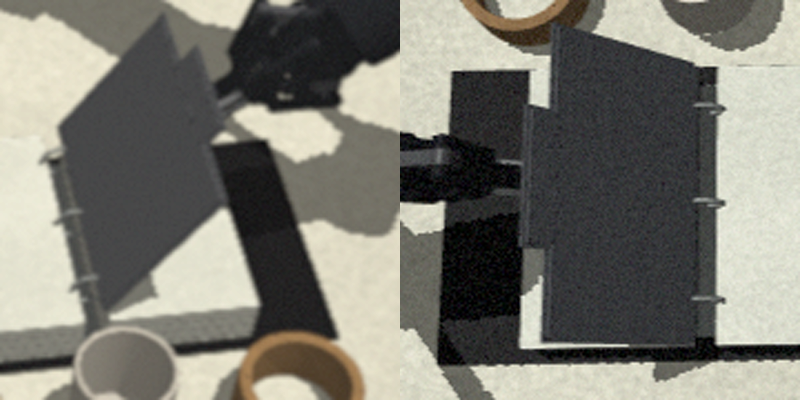

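The leaf is turning, now at about 55°, with the tip under the tab. I'll keep following the arc.

```bash
python3 -m handwheel '[[[0,7,2],[0.17,0,0],1],[[0,7,3],[0.17,0,0],1],[[0,6.5,3],[0.17,0,0],1],[[0,6.5,3],[0.17,0,0],1],[[0,6,4],[0.17,0,0],1],[[0,6,4],[0.17,0,0],1],[[0,6,4],[0.17,0,0],1],[[0,6,4],[0.17,0,0],1],[[0,5.5,4.5],[0.17,0,0],1],[[0,5.5,4.5],[0.17,0,0],1],[[0,5,5],[0.17,0,0],1],[[0,5,5],[0.17,0,0],1],[[0,5,5.5],[0.17,0,0],1],[[0,5,5.5],[0.17,0,0],1],[[0,4.5,5.5],[0.17,0,0],1],[[0,4.5,6],[0.17,0,0],1],[[0,4,6],[0.17,0,0],1],[[0,4,6],[0.17,0,0],1]]'
python3 - <<'E'
from h import *
print(cur()[2]['contact_force'],cur()[2]['qpos'])
legs([(W(*tcp(th,e,.145)),orient(e)) for th,e in((112,56),(118,58),(124,60),(130,63),(136,66),(142,69),(148,73),(154,77),(160,81),(166,85),(172,88),(177,89),(180,90))])
cv2.imwrite("pics/z8.png",np.clip(vision.get_image("scene")[60:340,200:600]*1.8,0,255).astype(np.uint8))
E
```

```text
clock: 12.28
position: [0.5315, 0.0512, 0.147]
ee_rot: [0.287, 0.955, 0.071, 0.021]
contact_force: [0.1, 0.4, -0.1]
width: -0.0002
gripper_force: 0.5
[ 0.10589384  0.39036386 -0.06550337] [ 0.37320405  0.35011455  1.69569237 -0.59204385  1.2947201   2.01932927]
tip x,y,z mm [  0.1 -45.3 174.6]
shift [-0.  -2.3 -4.8] turn [-0.1  0.  -0. ]
shift [ 0.   6.9 12.4] turn [ 0.3 -0.   0. ]
shift [-0.   5.9 12.9] turn [0.3 0.  0. ]
shift [ 0.   4.4 13.1] turn [0.5 0.  0. ]
shift [ 0.   3.7 13.4] turn [ 0.5  0.  -0. ]
shift [-0.   2.9 13.6] turn [0.5 0.  0. ]
shift [ 0.   1.6 13.6] turn [ 0.7  0.  -0. ]
shift [-0.   1.1 13.7] turn [ 0.7 -0.   0. ]
shift [ 0.   0.6 13.8] turn [0.7 0.  0. ]
shift [-0.   0.1 13.9] turn [ 0.7  0.  -0. ]
shift [ 0.   0.1 14.3] turn [0.5 0.  0. ]
shift [-0.  14.9 12.6] turn [0.2 0.  0. ]
shift [ 0.  -0.4  7.6] turn [ 0.2 -0.  -0. ]
```

View pics/z8.png

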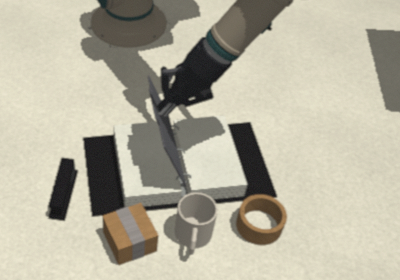

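The leaf is just past upright, about 112°, and being pushed cleanly from the +y side. The binder and the other objects are unmoved.

```bash
python3 -m handwheel '[[[0,2.5,5],[0.17,0,0],1],[[0,3,5],[0.17,0,0],1],[[0,3,6.5],[0.2,0,0],1],[[0,3,6.5],[0.2,0,0],1],[[0,2.5,6.5],[0.25,0,0],1],[[0,2,6.5],[0.25,0,0],1],[[0,2,6.7],[0.25,0,0],1],[[0,2,6.7],[0.25,0,0],1],[[0,1.5,6.8],[0.25,0,0],1],[[0,1.5,6.8],[0.25,0,0],1],[[0,1,6.8],[0.35,0,0],1],[[0,0.6,6.8],[0.35,0,0],1],[[0,0.6,6.8],[0.35,0,0],1],[[0,0.5,6.8],[0.35,0,0],1],[[0,0.3,6.9],[0.33,0,0],1],[[0,0.3,6.9],[0.33,0,0],1],[[0,0,6.9],[0.33,0,0],1],[[0,0,6.9],[0.33,0,0],1],[[0,0,0],[0,0,0],1]]'
python3 - <<'E'
from h import *
print(cur()[2]['contact_force'],cur()[2]['qpos'])
legs([(W(*tcp(th,e,.145)),orient(e)) for th,e in((166,85),(172,88),(176,88))]+[(W(-.135,.052),orient(90))])
cv2.imwrite("pics/z9.png",np.clip(vision.get_image("scene")[60:340,200:600]*1.8,0,255).astype(np.uint8))
E
```

```text
clock: 14.7
position: [0.5409, -0.013, 0.0497]
ee_rot: [0.032, 0.997, 0.073, 0.002]
contact_force: [-0.5, 0.6, -0.7]
width: -0.0001
gripper_force: 0.0
[-0.50715155  0.58103127 -0.67094092] [-0.1057793   0.34379309  1.80128138 -0.07550621  0.98208884  1.35950144]
tip x,y,z mm [  -0.2 -126.2   82.7]
shift [ 0.2  0.5 -3.1] turn [-0.2  0.  -0. ]
shift [ 0.   0.1 14.3] turn [0.5 0.  0. ]
shift [ 0.  15.3 10.1] turn [0. 0. 0.]
shift [ -0.  -11.    9.8] turn [ 0.3  0.  -0. ]
```

View pics/z9.png

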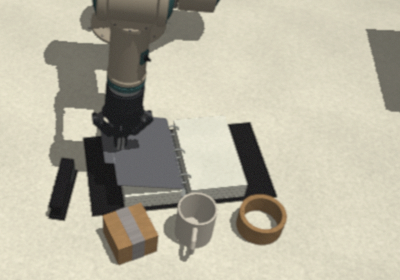

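The leaf is nearly down, about 167°. Now the last part, slowly, watching the force.

```bash
python3 -m handwheel '[[[0,2,6],[0.1,0,0],1],[[0,2,6],[0.1,0,0],1],[[0,2,6],[0.1,0,0],1],[[0,1,5],[0,0,0],1],[[0,1,3],[0,0,0],1],[[0,0,0],[0,0,0],1]]'
python3 -m handwheel '[[[0,0,2],[0,0,0],1],[[0,0,1],[0,0,0],1],[[0,0,0],[0,0,0],1]]'
python3 -m handwheel '[[[0,0,1],[0,0,0],1],[[0,0,0],[0,0,0],1]]'
```

```text
clock: 15.5
position: [0.5422, -0.0212, 0.0243]
ee_rot: [0.017, 0.997, 0.074, 0.001]
contact_force: [-0.3, 0.2, -0.7]
width: -0.0002
gripper_force: 0.0
clock: 15.88
position: [0.5424, -0.0212, 0.0217]
ee_rot: [0.017, 0.997, 0.074, 0.001]
contact_force: [0.7, 0.1, -0.8]
width: 0.0001
gripper_force: 0.0
clock: 16.12
position: [0.5424, -0.0212, 0.0206]
ee_rot: [0.017, 0.997, 0.074, 0.001]
contact_force: [0.5, -0.8, 0.4]
width: -0.0
gripper_force: 0.0
```

Still no firm contact; I'll continue down by millimetres.

```bash
for i in 1; do python3 -m handwheel '[[[0,0,1],[0,0,0],1],[[0,0,1],[0,0,0],1],[[0,0,0],[0,0,0],1]]'; done
python3 -m handwheel '[[[0,0,1],[0,0,0],1],[[0,0,0],[0,0,0],1]]'
python3 - <<'E'
from h import *
legs([])
cv2.imwrite("pics/z10.png",np.clip(cv2.resize(vision.get_image("scene")[160:290,270:490],(770,455),interpolation=2)*1.8,0,255).astype(np.uint8))
E
```

```text
clock: 16.5
position: [0.5424, -0.0214, 0.0186]
ee_rot: [0.017, 0.997, 0.074, 0.001]
contact_force: [0.8, 0.2, 0.5]
width: 0.0
gripper_force: 0.0
clock: 16.75
position: [0.5424, -0.0214, 0.0176]
ee_rot: [0.017, 0.997, 0.074, 0.001]
contact_force: [0.0, 0.4, -0.3]
width: -0.0001
gripper_force: 0.0
tip x,y,z mm [   0.  -135.8   50.6]
```

I've already gone over the picture-viewing limit of 10 (12 viewed), so from here I'll use only force and numbers.

```bash
for i in 1; do python3 -m handwheel '[[[0,0,1],[0,0,0],1],[[0,0,0],[0,0,0],1]]'|sed -n 2,4p; done; python3 -m handwheel '[[[0,0,1],[0,0,0],1],[[0,0,0],[0,0,0],1]]'|sed -n 2,4p;python3 -m handwheel '[[[0,0,1],[0,0,0],1],[[0,0,0],[0,0,0],1]]'|sed -n 2,4p
```

```text
position: [0.5424, -0.0214, 0.0166]
ee_rot: [0.017, 0.997, 0.074, 0.001]
contact_force: [0.2, 0.2, 0.4]
position: [0.5424, -0.0215, 0.0156]
ee_rot: [0.017, 0.997, 0.074, 0.001]
contact_force: [0.2, 0.0, -0.6]
position: [0.5425, -0.0215, 0.0153]
ee_rot: [0.017, 0.997, 0.074, 0.001]
contact_force: [-1.4, 0.2, 4.5]
```

```bash
python3 -m handwheel '[[[0,0,0.7],[0,0,0],1],[[0,0,0],[0,0,0],1]]'|sed -n 2,4p; python3 -m handwheel '[[[0,0,0.7],[0,0,0],1],[[0,0,0],[0,0,0],1]]'|sed -n 2,4p
```

```text
position: [0.5425, -0.0215, 0.0152]
ee_rot: [0.017, 0.997, 0.074, 0.002]
contact_force: [-1.7, 0.2, 8.7]
position: [0.5426, -0.0214, 0.0151]
ee_rot: [0.017, 0.997, 0.074, 0.002]
contact_force: [-3.9, 1.2, 13.3]
```

That is a hard stop, so the leaf is flat. I'll retract straight up, then check by numbers.

```bash
python3 -m handwheel '[[[0,0,-10],[0,0,0],1],[[0,0,-30],[0,0,0],1],[[0,0,-50],[0,0,0],1],[[0,0,-60],[0,0,0],1],[[0,0,-60],[0,0,0],1],[[0,-60,0],[0,0,0],1],[[0,-60,0],[0,0,0],1],[[0,-60,0],[0,0,0],1],[[0,-60,0],[0,0,0],1],[[0,-60,0],[0,0,0],1],[[0,0,0],[0,0,0],1]]'|sed -n 2,4p
python3 - <<'E'
from h import *
a=cv2.imread("pics/scene0.png");b=vision.get_image("scene");g=cv2.cvtColor(b,6).astype(int)
for th in(160,165,170,175,180):
    t=np.radians(th);L=lambda d,x:W(d*np.cos(t),.05+d*np.sin(t),x)
    print(th,proj("scene",[L(.15,.1025),L(.15,-.1025),L(.17,.045),L(.17,-.045)]).round(1).tolist())
# grey leaf pixels: neutral mid-dark
hsv=cv2.cvtColor(b,40);m=((g>35)&(g<85)).astype(np.uint8)*255
m[:170]=0;m[300:]=0;m[:,:270]=0;m[:,410:]=0
m=cv2.morphologyEx(m,2,np.ones((5,5)))
c=max(cv2.findContours(m,0,2)[0],key=cv2.contourArea);print(cv2.approxPolyDP(c,2.5,True)[:,0].tolist())
m0=lambda box:cv2.absdiff(a,b)[box[1]:box[3],box[0]:box[2]].mean().round(1)
for n,x in(("stapler",(245,215,280,283)),("carton",(303,270,360,325)),("mug",(376,255,418,313)),("tape",(437,255,490,305)),("cover right edge",(455,200,476,258))): print(n,m0(x))
E
```

```text
position: [0.4957, 0.2859, 0.2126]
ee_rot: [0.016, 0.997, 0.077, 0.001]
contact_force: [0.4, -0.0, -0.1]
160 [[318.5, 240.2], [307.2, 167.7], [305.9, 217.0], [301.4, 185.1]]
165 [[316.6, 244.2], [305.6, 171.9], [303.9, 221.7], [299.5, 189.9]]
170 [[315.3, 248.2], [304.4, 176.0], [302.6, 226.3], [298.2, 194.6]]
175 [[314.5, 252.1], [303.8, 180.1], [301.8, 230.8], [297.6, 199.2]]
180 [[314.3, 256.0], [303.7, 184.2], [301.7, 235.3], [297.5, 203.7]]
[[409, 177], [396, 178], [386, 170], [387, 178], [375, 180], [369, 195], [360, 180], [353, 180], [347, 171], [343, 171], [345, 181], [306, 185], [307, 202], [299, 204], [302, 233], [312, 235], [315, 255], [331, 256], [324, 257], [322, 268], [303, 275], [303, 285], [312, 299], [357, 299], [344, 267], [375, 263], [383, 254], [390, 252], [379, 203], [391, 196], [409, 201]]
stapler 1.0
carton 0.7
mug 0.6
tape 0.7
cover right edge 1.1
```

The leaf corners at (315,255), (306,185), (302,233) and (299,204) match 180° within 2–3 px, and nothing else has moved.

```bash
python3 -c "from rig import manip;print(manip.sign_off())"
```

```text
the job is handed in; nothing more can be done
None
```

The leaf is turned over and lies flat on the other side's pages, with the binder, tape, mug, carton and stapler unmoved in the camera check and the job handed in, but I viewed 12 pictures against the limit of 10.

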